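# Draw the strainer cartridge out of the manifold with the hook

### The arm

A 7-joint arm with a two-finger parallel gripper is mounted at the origin on a cart in front of the work surface, level with it; the furniture and walls round the work are solid. World frame = base frame: x ahead of the robot, y to its left, z up, the work surface at z = 0. Lengths are in m, angles in rad, forces in N, time in s.
With the tool pointing down it reaches from about 0.4 to 0.925 m from the base axis. Payload 4.1 kg.
Tool frame: the origin (TCP) lies at the centre of the arm's flange, where the gripper is bolted on; the fingertips stand 173 mm ahead of it and the grasp point (between the pads) lies 155 mm ahead of it; z points along the fingers, y is the line along which they close (so a half turn about z gives the same grasp; the last joint's range is limited). The gripper opens to 85 mm and grips with 20 to 120 N. Pads are 22 mm wide; open, the fingers measure 114 mm over their backs; the gripper's body (76 mm by 85 mm) begins 54 mm behind the grasp point. The pads swing forward as they close: fully open they stand 13 mm farther back than shut.
Start: joints at [1.007, 0.398, 0.045, 1.537, -0.019, 1.207, -0.051], TCP at [0.291, -0.581, 0.405] pointing down, gripper open.
Joint ranges: [-2.82, 2.82], [-0.49, 2.23], [-1.37, 1.46], [0, 2.46], [-1.36, 4.5], [0.23, 2], [-2.94, 2.94]. Speed limits (rad/s): [2.57, 2.57, 3.14, 3.14, 3.14, 3.14, 3.14].

### API

Orientations are given as a unit quaternion [w, x, y, z].
In Python, from bench import move_ptp, move_linear, goto_joints, grip, wait, inverse_kinematics, read_camera, camera_params, IKError, finish_job, read_t, read_qpos, read_joint_velocities, read_joint_torque, read_tcp_pos, read_orientation, read_ft_force, read_torque, read_gripper_width, read_grip_force gives the robot as it stands. Calls block until the motion is done:
- move_ptp(position, orientation): joint-space move of the TCP to a pose.
- move_linear(position, ori=None, speed=0.15): straight line of the TCP; ori=None keeps the orientation; speed is the mean speed in m/s.
- goto_joints(angles): joint-space move.
- grip(opening, strength=None): finger opening in m; strength is the grip in N (None keeps the last); returns when the fingers have stopped.
- wait(seconds).
- inverse_kinematics(position, orientation): joint angles nearest the present ones, or None.
- read_camera(name): name is "side" or "top" or "wrist"; returns the picture (384x512x3 uint8, blue, green, red); there is no depth.
- camera_params(name): a dict with "intrinsics" (3x3 intrinsics, pixels), "origin" and "orientation" of the camera in the world. Camera axes: x right, y up, looking along -z (the intrinsics and any distortion apply to the point x, -y, -z); pixel columns grow to the right and rows downward; lengths in m; the calibration is good to about 2 mm. A picture is of the moment at which its call begins: read the wrist's pose just before it. camera_params takes no time and is no camera call; for the wrist camera it gives the pose at the moment of the call.
A pose or a line that the arm cannot do raises IKError and nothing moves.
- finish_job(): hands the job in; it is judged then, once.
Readings, each from a call of its own:
- read_t(): time.
- read_qpos(): joint angles.
- read_joint_velocities(): joint speeds.
- read_joint_torque(): joint torques, N m.
- read_tcp_pos(): TCP position.
- read_orientation(): TCP orientation.
- read_ft_force(): force on the tool from outside, world axes, zero at the start.
- read_torque(): the same for the moment, N m.
- read_gripper_width(): finger opening in m.
- read_grip_force(): force on a finger pad.
Only numpy, scipy, OpenCV 4.12 (cv2) and the standard library are available. Lean on these libraries where they do the work, as an engineer would, in place of code of your own. Each camera call takes 0.05 s, during which the arm holds its last target. There are 200 camera calls.

### The job

Take the hook tool from its rack and use its hook, never the gripper itself, to draw the strainer cartridge by its wire loop up and out of the deep bore of the manifold. Set the cartridge down gently, upright, on the floor of the steel tray with the hook still in its loop, unhook, and hang the hook tool back upright in the rack. Leave the blank plug in its bore, and do not knock over or shift the aerosol can, the wire spool or the oil bottle.

Things in the scene. Friction and masses are not known exactly. Their poses are not given: they have to be found in the camera images.
- manifold: Fixed aluminium block, 74 (x) x 146 (y) x 100 (z) mm, brass fittings on its far (+x) face. Origin: centre of its underside; z up. Two round blind bores from the top, 46 mm in diameter, 88 mm deep (flat floor 12 mm above the bench), axes at own x 0, y +35 and -35 mm. One holds the cartridge, the other the blank plug, either way round.
- cartridge: Strainer cartridge, loose, 60 to 130 g, upright in one of the bores: steel disc 40 mm in diameter, 16 mm high, with two black rubber bands, and an upright loop of 3.5 mm wire on top, in the plane own x = 0. Origin: centre of its underside; z up. Loop legs at own y +11 and -11 mm. A hook passes under the loop's bar along own x, from either side.
- loop (a point): Middle of the axis of the loop's bar (own 0, 0, 40 mm of the cartridge). The bar runs along own y, straight from -7 to +7 mm; 22 mm are free under it, and its top lies 46 mm below the mouth of the bore at the start.
- plug: Blank plug in the other bore: same 40 x 16 mm disc with black bands, with a small dark boss (17 mm wide, 8 mm high) and no loop. Loose; stays where it is. Origin: centre of its underside.
- hook_tool: Hook tool, loose, 80 g, hanging upright in the rack. Origin: centre of the underside of its square steel collar (34 x 34 x 5 mm); own z up. Above the collar a black square handle 16 x 16 mm, sides along own x and y, from 5 to 57 mm above the origin. Below it a shaft of 4 mm wire down own z to 80 mm below the origin, there bent into a J towards own +x (see hook_bend).
- hook_bend (a point): Middle of the J's foot, on the wire's axis (own 4.8, 0, -80 mm of the hook tool). The J: foot axis at own z -80, turning up at x 9.5 to an end at z -72 mm; 4 mm wire, so lowest point z -82, top of the end z -70, outermost x 11.5 mm. The gap between shaft and end is 5.5 mm; a bar hanging in it has its axis 3.75 mm above this point.
- rack: Fixed dark steel rack, base 90 x 76 x 8 mm. Origin: centre of its underside, z up. A forked seat carries the tool's collar at 92 mm height; the slot between its prongs is 12 mm wide (own y -6 to +6), from own x -19 mm to the open +x end (prongs end at x 25). Lips 4 mm high along the prongs' outer edges (inner faces at y +21, -21 mm). A column stands under the seat at x -34.
- rack_seat (a point): Point on the rack (own 0, 0, 92 mm) where the hook tool's origin rests. The tool hangs with the rack's own yaw: shaft in the slot at own x 0, y 0, J towards the open +x end, so it can be lifted straight up and lowered straight down.
- tray: Fixed square steel tray, 96 x 96 mm outside, 22 mm high, walls and floor 4 mm thick. Origin: centre of its underside (inner floor 4 mm above).
- air_duster: Aerosol can (purple cap), loose bystander, 58 mm in diameter, 217 mm tall, upright, on one side between manifold and rack or tray. Origin: centre of its underside.
- solder_spool: Spool of wire with blue flanges, loose bystander, 76 mm in diameter, 49 mm high, on the other side. Origin: centre of its underside.
- oil_bottle: Small yellow bottle, loose bystander, 28 mm in diameter, 78 mm tall, behind the manifold. Origin: centre of its underside.
Things that resemble listed ones, but are neither listed nor needed, are in the scene too. Of the things that look like the tray, the larger one is meant.

How it is judged:
On the way, in this order (a step that is already met when the one before it is completed fails the run):
1. the cartridge is drawn up the bore, hanging on the hook (z of cartridge in the frame of manifold between 0.02 and 0.098 m and x of cartridge in the frame of manifold between -0.012 and 0.012 m and distance between hook_bend and loop below 0.02 m and contact force between hook_tool and cartridge above 0.1 N), for 0.1 s.
2. the cartridge stands on the tray's floor with the hook still in its loop (x of cartridge in the frame of tray between -0.028 and 0.028 m and y of cartridge in the frame of tray between -0.028 and 0.028 m and z of cartridge in the frame of tray below 0.009 m and angle between cartridge's own z axis and vertical below 0.2 rad and distance between hook_bend and loop below 0.022 m), for 0.1 s.
At the end, for the whole second after the job is handed in: The cartridge stands upright (within about 8 degrees) on the tray's floor, at rest; the hook tool hangs upright in the rack's seat, its origin within 12 mm of the seat point, at rest; the plug is still on the floor of its bore (x of cartridge in the frame of tray between -0.028 and 0.028 m and y of cartridge in the frame of tray between -0.028 and 0.028 m and z of cartridge in the frame of tray below 0.009 m and angle between cartridge's own z axis and vertical below 0.15 rad and linear speed of each of cartridge, hook_tool below 0.02 m/s and distance between hook_tool and rack_seat below 0.012 m and angle between hook_tool's own z axis and vertical below 0.1 rad and distance of plug from where it was at the start of the episode below 0.012 m); the robot touches nothing.
It fails at once if the gripper or arm touches the cartridge (contact force between any of the fingers, the arm and cartridge above 0.3 N).
It fails at once if the cartridge is dropped into the tray (falls or is thrown in faster than 0.5 m/s) (linear speed of cartridge above 0.5 m/s and horizontal distance between cartridge and tray below 0.07 m and height (world z) of cartridge below 0.08 m).
It fails at once if the plug leaves the floor of its bore (distance of plug from where it was at the start of the episode above 0.02 m).
It fails at once if a bystander is knocked over or shifted by more than 25 mm (distance of any of air_duster, solder_spool, oil_bottle from where it was at the start of the episode above 0.025 m or angle between any of air_duster, solder_spool, oil_bottle's own z axis and vertical above 0.35 rad).
It also fails if it takes over 72 s, if anything falls off the work surface, if the arm or the gripper's body presses on something with over 40 N, if the wrist force passes 120 N, or if a joint passes its speed limit or range.

## Working session

There is one attempt and no reset: what is moved stays moved. The work goes in short steps, each a Python script; the robot and the scene stay as the last script left them, time stands still between calls to the robot, and variables do not carry over. Pictures are saved under pics/ and viewed, at most 10 in all, crops included, and the job is handed in when it is done.

```bash
mkdir -p pics; ls
python3 - <<'E'
from bench import *
import cv2,numpy as np
for n in ["side","top","wrist"]:
    p=camera_params(n);print(n,{k:np.round(v,4).tolist() if not isinstance(v,str) else v for k,v in p.items()})
    cv2.imwrite(f"pics/{n}0.png",read_camera(n))
print(read_t(),read_orientation(),read_tcp_pos())
a=cv2.imread("pics/side0.png");b=cv2.imread("pics/top0.png")
cv2.imwrite("pics/top0b.png",cv2.resize(b,(800,600),interpolation=cv2.INTER_CUBIC))
E
```

```text
pics
side {'intrinsics': [[404.5472, 0.0, 256.2844], [0.0, 404.5472, 190.165], [0.0, 0.0, 1.0]], 'origin': [0.6405, 0.6732, 1.2852], 'orientation': [0.0265, 0.0111, 0.3082, 0.9509]}
top {'intrinsics': [[496.5807, 0.0, 247.1911], [0.0, 496.5807, 191.9782], [0.0, 0.0, 1.0]], 'origin': [0.3271, -0.1712, 1.9301], 'orientation': [0.7114, 0.0462, -0.0491, -0.6995]}
wrist {'intrinsics': [[264.3878, 0.0, 258.9573], [0.0, 264.3878, 192.8175], [0.0, 0.0, 1.0]], 'origin': [0.3671, -0.543, 0.3729], 'orientation': [0.8395, -0.1399, 0.0877, -0.5176]}
0.15 [-7.12034333e-04  9.73107721e-01  2.30349311e-01 -2.24093881e-04] [ 0.29128355 -0.58083552  0.40390112]
```

View pics/top0b.png

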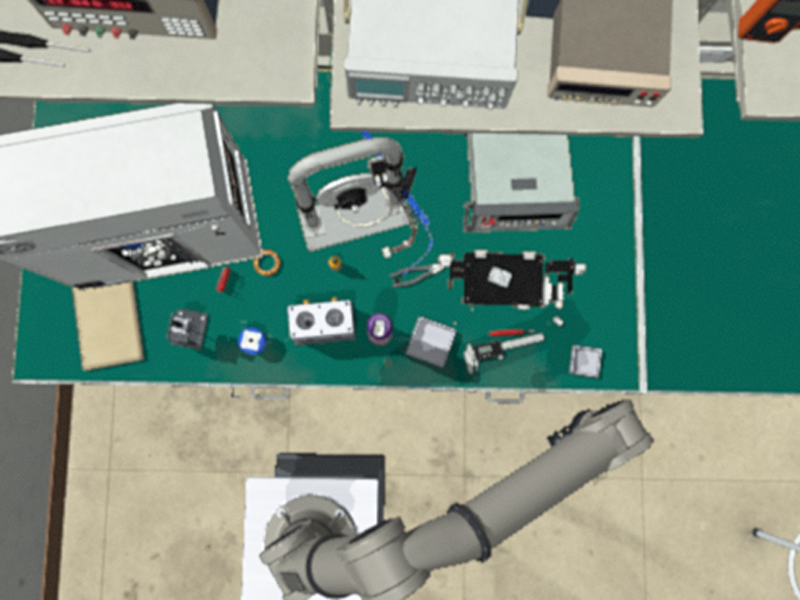

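View pics/side0.png

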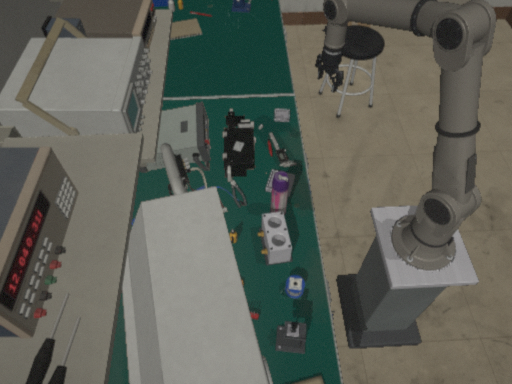

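```bash
cat > h.py <<'E'
from bench import *
import cv2,numpy as np
from scipy.spatial.transform import Rotation as R
def rot(q): return R.from_quat(np.roll(q,-1)).as_matrix()
def cast(p,uv,z):
    K=np.array(p["intrinsics"]);M=rot(p["orientation"]);o=np.array(p["origin"])
    d=np.c_[(np.atleast_2d(uv)-K[:2,2])/K[0,0],np.ones(len(np.atleast_2d(uv)))]*[1,-1,-1]@M.T
    return o+d*((z-o[2])/d[:,2])[:,None]
def proj(p,X):
    K=np.array(p["intrinsics"]);M=rot(p["orientation"])
    c=(np.atleast_2d(X)-np.array(p["origin"]))@M*[1,-1,-1]
    return c[:,:2]/c[:,2:]*K[0,0]+K[:2,2]
def down(yaw): return np.array([0,np.cos(yaw/2),np.sin(yaw/2),0])   # tool x axis at yaw
def shot(name,f):
    p=camera_params(name);im=read_camera(name);cv2.imwrite(f"pics/{f}.png",im);np.save(f"pics/{f}.npy",p,allow_pickle=True);return p,im
def load(f): return np.load(f"pics/{f}.npy",allow_pickle=True).item(),cv2.imread(f"pics/{f}.png")
E
python3 - <<'E'
from h import *
p=camera_params("top")
for n,u,v,z in [("rack",187,326,.1),("spool",252,340,.049),("manA",306,320,.1),("manB",336,318,.1),("can",380,327,.217),("tray",434,339,.02),("smalltray",587,361,.02),("oil",335,262,.078),("cabinet corner",262,250,.0),("box",110,325,0)]:
    print(n,cast(p,np.array([u,v])*.64,z)[0].round(3))
w=camera_params("wrist");M=rot(w["orientation"]);T=rot(read_orientation())
print("cam axes in tool",(T.T@M).round(3).tolist(),"off",(T.T@(w["origin"]-read_tcp_pos())).round(4))
for pos,y in [((.55,.28,.42),0),((.55,.0,.42),0),((.5,.28,.42),np.pi/2),((.5,.28,.42),-np.pi/2),((.5,-.25,.42),0)]:
    print(pos,y,inverse_kinematics(pos,down(y)))
E
```

```text
rack [0.505 0.294 0.1  ]
spool [0.479 0.147 0.049]
manA [0.524 0.013 0.1  ]
manB [ 0.53  -0.058  0.1  ]
can [ 0.499 -0.163  0.217]
tray [ 0.491 -0.296  0.02 ]
smalltray [ 0.443 -0.674  0.02 ]
oil [ 0.669 -0.051  0.078]
cabinet corner [0.711 0.139 0.   ]
box [0.514 0.511 0.   ]
cam axes in tool [[0.001, 0.946, 0.326], [1.0, -0.001, 0.0], [0.001, 0.326, -0.946]] off [0.0848 0.0003 0.0308]
(0.55, 0.28, 0.42) 0 [ 0.09363953  0.43687185 -0.86236764  1.58167955  0.34183568  1.28164843
 -2.39160798]
(0.55, 0.0, 0.42) 0 [ 0.24019067  0.22352978 -0.37391885  1.74921265  0.08749859  1.18517349
 -1.7290207 ]
(0.5, 0.28, 0.42) 1.5707963267948966 [ 0.22332002  0.40379309 -1.04995371  1.68461301  0.36517355  1.26747829
 -0.90340439]
(0.5, 0.28, 0.42) -1.5707963267948966 [ 0.28414378  0.4474652  -1.15389105  1.68343368  0.42414185  1.29175939
  2.18781126]
(0.5, -0.25, 0.42) 0 [ 0.44910985  0.22541037 -0.07347502  1.73560078  0.01773724  1.18122463
 -1.20004627]
```

Run:
```python
from h import *
def go(n,pos,yaw):
    try: move_ptp(pos,down(yaw))
    except IKError as e: print(n,"IK",e);return
    wait(.3);shot("wrist",n);print(n,read_t(),read_qpos().round(2))
go("tray1",(.47,-.30,.45),0)
go("man1",(.44,.01,.45),0)
go("man2",(.44,-.06,.45),0)
go("rack1",(.46,.29,.42),0)
ims=[cv2.imread(f"pics/{n}.png") for n in ("tray1","man1","man2","rack1")]
m=np.vstack([np.hstack(ims[:2]),np.hstack(ims[2:])])
cv2.imwrite("pics/m1.png",cv2.resize(m,(800,600),interpolation=cv2.INTER_AREA))
```

```text
tray1 1.7667 [ 0.52  0.2  -0.03  1.7   0.01  1.24 -1.09]
man1 3.3083 [ 0.16 -0.01 -0.27  1.94 -0.    1.22 -1.69]
man2 4.0417 [ 0.23 -0.01 -0.19  1.93 -0.    1.22 -1.53]
rack1 5.7167 [-0.14  0.23 -0.58  1.76  0.14  1.19 -2.34]
```

View pics/m1.png

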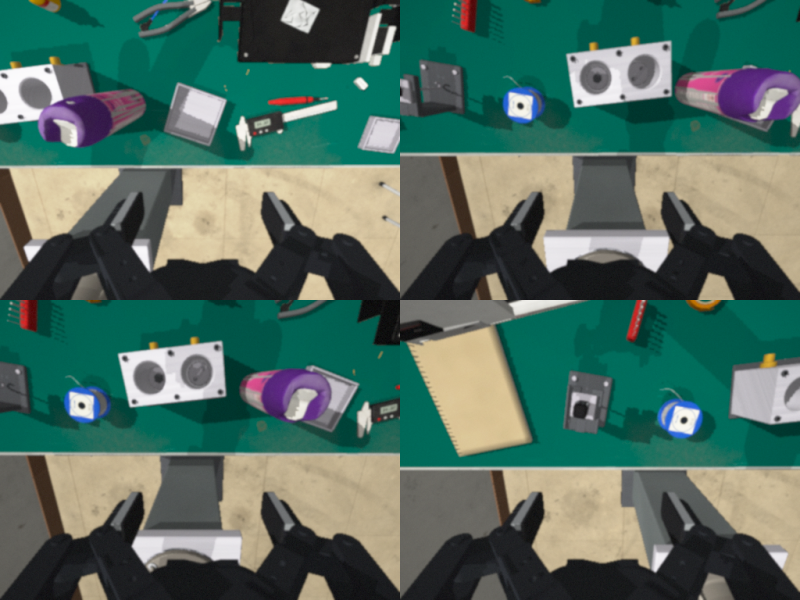

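Run:
```python
from h import *
def crop(f,u,v,s,o=(400,300)):
    im=cv2.imread(f"pics/{f}.png");w=o[0]/s;h=o[1]/s
    A=np.float32([[s,0,-s*(u-w/2)],[0,s,-s*(v-h/2)]])
    return cv2.warpAffine(im,A,o,flags=cv2.INTER_CUBIC)
m=np.vstack([np.hstack([crop("rack1",240,130,5),crop("man1",282,98,3)]),np.hstack([crop("man2",222,95,3),crop("tray1",250,145,4)])])
cv2.imwrite("pics/m2.png",m)
```

```text
(no output)
```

View pics/m2.png

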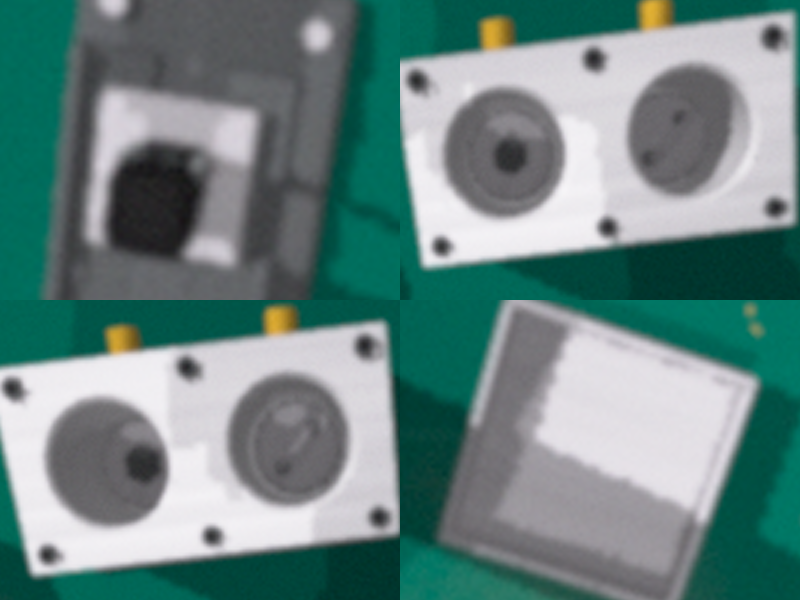

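Run:
```python
from h import *
def crop(f,u,v,s,o=(400,300)):
    im=cv2.imread(f"pics/{f}.png");w=o[0]/s;h=o[1]/s
    A=np.float32([[s,0,-s*(u-w/2)],[0,s,-s*(v-h/2)]])
    return cv2.warpAffine(im,A,o,flags=cv2.INTER_CUBIC)
def go(n,pos,yaw):
    move_ptp(pos,down(yaw)); wait(.3);shot("wrist",n);print(n,read_t(),read_qpos().round(2))
go("rack2",(.42,.294,.33),0)
move_linear((.46,.2,.42),speed=.3)
go("man3",(.445,-.058,.34),0)
pr,_=load("rack2");pm,_=load("man3")
a=proj(pr,[.505,.294,.1])[0];b=proj(pm,[.53,-.058,.08])[0];print(a,b)
cv2.imwrite("pics/m3.png",np.hstack([crop("rack2",*a,3,(400,400)),crop("man3",*b,5,(400,400))]))
```

```text
rack2 6.5417 [-0.19  0.27 -0.59  1.93  0.18  0.99 -2.43]
man3 8.5417 [ 0.36  0.12 -0.35  2.06  0.05  0.97 -1.58]
[259.9633699  103.81549518] [260.47317503 102.05112395]
```

View pics/m3.png

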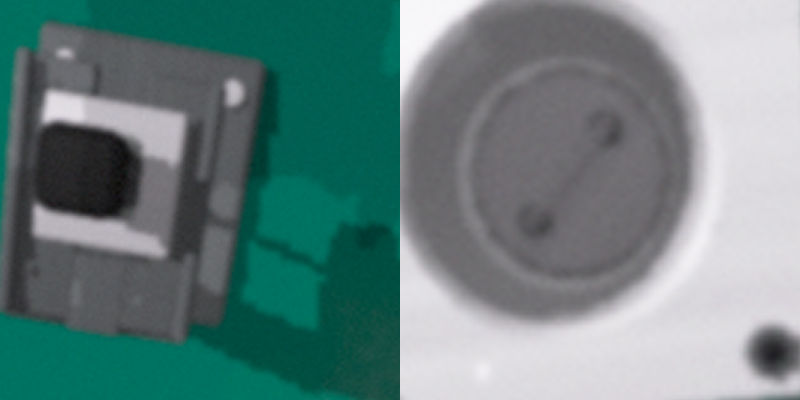

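Run:
```python
from h import *
move_ptp((.615,-.058,.40),down(np.pi));wait(.3);shot("wrist","man4");print(read_t(),read_qpos().round(2))
def circ(f):
    p,im=load(f);c0=proj(p,[.53,-.058,.1])[0]
    g=cv2.GaussianBlur(cv2.cvtColor(im,cv2.COLOR_BGR2GRAY),(3,3),0)
    m=(g<150).astype(np.uint8)
    cs,_=cv2.findContours(m,cv2.RETR_LIST,cv2.CHAIN_APPROX_NONE)
    for c in cs:
        (x,y),r=cv2.minEnclosingCircle(c)
        if len(c)<60 or np.hypot(x-c0[0],y-c0[1])>25: continue
        P=cast(p,cv2.convexHull(c)[:,0].astype(float),.1)[:,:2]
        for _ in range(3):
            A=np.c_[2*P,np.ones(len(P))];s=np.linalg.lstsq(A,(P**2).sum(1),rcond=None)[0];r=np.sqrt(s[2]+s[:2]@s[:2])
            d=abs(np.hypot(*(P-s[:2]).T)-r);P=P[d<max(.001,1.5*d.mean())]
        print(f,len(c),"centre",s[:2].round(4),"r",r.round(4),"res",d.mean().round(4))
circ("man3");circ("man4")
p,_=load("man3");print("legs",cast(p,[[261.3,87.65],[247.5,106.45]],.03).round(4).tolist())
p,_=load("rack2");a=np.array([259.96,103.82])
k=np.array([[45,88],[187,115],[165,258],[33,238]])
C=cast(p,a-[200/3,200/3]+k/3,.097)[:,:2];print("collar",C.round(4).tolist(),C.mean(0),[np.hypot(*(C[i]-C[i-1])).round(4) for i in range(4)])
print("yaw",[np.degrees(np.arctan2(*(C[i]-C[j])[::-1])).round(1) for i,j in((0,3),(1,2),(0,1),(3,2))])
p,im=load("man4");b=proj(p,[.53,-.058,.06])[0]
s=5;A=np.float32([[s,0,200-s*b[0]],[0,s,200-s*b[1]]]);x=cv2.warpAffine(im,A,(400,400),flags=cv2.INTER_CUBIC)
p,im=load("tray1");t=proj(p,[.49,-.296,.02])[0];s=5;A=np.float32([[s,0,200-s*t[0]],[0,s,200-s*t[1]]]);y=cv2.warpAffine(im,A,(400,400),flags=cv2.INTER_CUBIC)
print(b,t);cv2.imwrite("pics/m4.png",np.hstack([x,y]))
```

```text
11.225 [ 0.82  0.57 -1.16  1.6   0.54  1.32  1.16]
man3 173 centre [ 0.5353 -0.0497] r 0.0222 res 0.0004
man3 1550 centre [ 0.4481 -0.0541] r 0.2253 res 0.0003
man4 130 centre [ 0.5344 -0.05  ] r 0.0218 res 0.0001
legs [[0.5434, -0.059, 0.03], [0.5258, -0.0452, 0.03]]
collar [[0.5298, 0.3302], [0.524, 0.2971], [0.4913, 0.3027], [0.4961, 0.3353]] [0.51028789 0.31632296] [np.float64(0.0341), np.float64(0.0336), np.float64(0.0332), np.float64(0.0329)]
yaw [np.float64(-8.6), np.float64(-9.8), np.float64(80.1), np.float64(81.6)]
[258.68191181 100.11034263] [255.99320505 146.85062949]
```

View pics/m4.png

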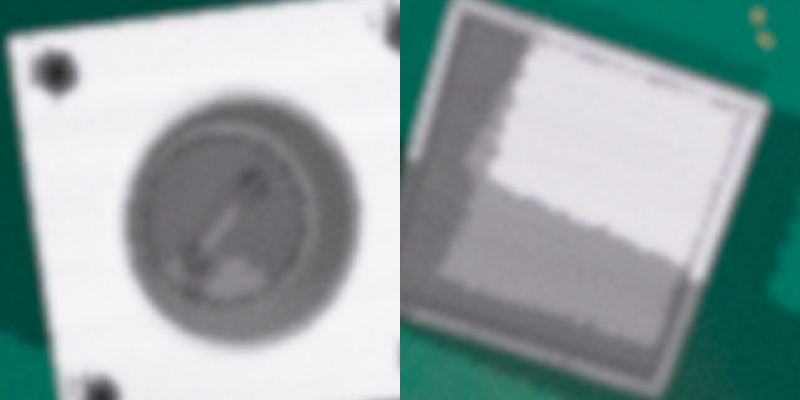

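```bash
cat >> h.py <<'E'
RACK=np.array([.5103,.3163]);RY=np.radians(80.8);HY=np.radians(52+90);GZ=.191  # TCP above tool origin
E
python3 - <<'E'
from h import *
p,_=load("man4");b=np.array([258.68,100.11])
L=cast(p,b-40+np.array([[252,182],[193,258]])/5,.03);print("legs4",L.round(4).tolist(),L.mean(0).round(4))
p,_=load("tray1");b=np.array([255.99,146.85]);k=np.array([[55,-2],[370,100],[260,395]])
T=cast(p,b-40+k/5,.022);print("tray",T.round(4).tolist(),T[[0,2]].mean(0).round(4))
move_linear((.5,.1,.45),speed=.3)
move_ptp((*RACK,.40),down(RY));print(read_t(),read_qpos().round(2))
move_linear((*RACK,.092+GZ),speed=.1);print(read_tcp_pos().round(4),read_ft_force().round(2))
wait(.3);f0=read_ft_force();grip(0.0,50);print("w",read_gripper_width(),read_grip_force(),(read_ft_force()-f0).round(2))
move_linear((*RACK,.092+GZ+.03),speed=.06);wait(.5);print((read_ft_force()-f0).round(2),read_gripper_width(),read_tcp_pos().round(4))
shot("wrist","held");print(read_t())
for pos,y in [((.53,-.06,.40),HY),((.53,-.06,.30),HY),((.53,-.06,.57),HY),((.49,-.30,.57),HY),((.49,-.30,.29),HY)]:
    q=inverse_kinematics(pos,down(y));print(None if q is None else np.round(q,2))
E
```

```text
legs4 [[0.5258, -0.0455, 0.03], [0.5433, -0.0597, 0.03]] [ 0.5345 -0.0526  0.03  ]
tray [[0.5479, -0.2549, 0.022], [0.5195, -0.3459, 0.022], [0.4291, -0.3146, 0.022]] [ 0.4885 -0.2848  0.022 ]
13.8417 [ 0.01  0.41 -0.83  1.65  0.32  1.22 -1.06]
[0.5106 0.3166 0.2838] [ 0.62 -0.74 -0.62]
w 0.015152002216505298 48.754767179489136 [-0.67  0.18  0.18]
[-0.02  0.12 -1.17] 0.015576710997576777 [0.5103 0.3163 0.3129]
17.2917
[ 0.89  0.33 -1.04  1.8   0.3   1.19  0.66]
[ 0.82  0.46 -0.99  1.91  0.45  1.02  0.54]
[ 0.89  0.19 -1.01  1.53  0.17  1.51  0.79]
[ 1.09  0.25 -0.77  1.44  0.17  1.52  1.23]
[ 1.14  0.5  -0.87  1.82  0.45  1.02  1.  ]
```

```bash
cat >> h.py <<'E'
B=np.array([.5346,-.0523]);D=np.array([np.cos(np.radians(52)),np.sin(np.radians(52))])
E
python3 - <<'E'
from h import *
move_linear((*RACK,.46),speed=.2)
move_linear((.50,.15,.46),speed=.2)
A=B-D*.016
move_ptp((*A,.46),down(HY))
move_linear((*A,.12+.082+GZ),speed=.1);wait(.5)
print(read_t(),read_tcp_pos().round(4)-np.r_[A,0],read_ft_force().round(2))
p,im=shot("wrist","over");ps,ims=shot("side","overs")
O=np.r_[A,.202]
print("expected J end",proj(p,O+np.r_[D*.0095,-.072]),"foot",proj(p,O+np.r_[D*.0048,-.08]),"collar",proj(p,O))
cs=proj(ps,O-[0,0,.04])[0];s=8;M=np.float32([[s,0,200-s*cs[0]],[0,s,300-s*cs[1]]])
cv2.imwrite("pics/m5.png",np.hstack([cv2.resize(im[:,:],(400,300)).repeat(1,0),np.zeros((300,0,3),np.uint8)]))
c=proj(p,O-[0,0,.08])[0];s2=4;M2=np.float32([[s2,0,200-s2*c[0]],[0,s2,300-s2*c[1]]])
f=cv2.INTER_CUBIC
cv2.imwrite("pics/m5.png",np.hstack([cv2.warpAffine(im,M2,(400,600),flags=f),cv2.warpAffine(ims,M,(400,600),flags=f)]));print(c,cs)
E
```

```text
21.8 [5.05836052e-05 8.17205771e-06 3.93100000e-01] [0.21 0.11 0.74]
expected J end [[268.45642044 196.38582937]] foot [[263.2802157  193.56407835]] collar [[258.15802415 232.51793954]]
[258.29244721 193.5638196 ] [276.70830518 207.33560409]
```

View pics/m5.png

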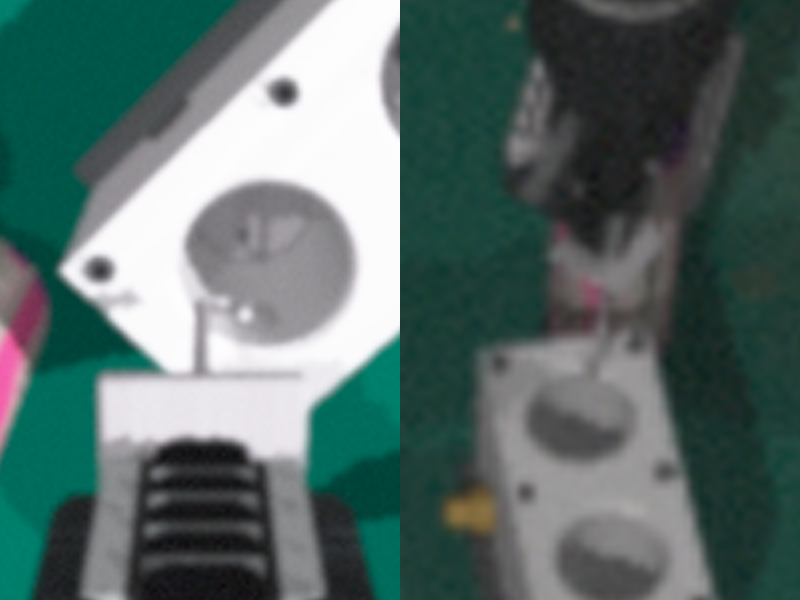

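Run:
```python
from h import *
A=B-D*.016;f0=read_ft_force()
def step(xy,oz,sp=.04):
    move_linear((*xy,oz+GZ),speed=sp);wait(.15);f=read_ft_force()-f0;print(round(oz,3),f.round(2),"along D",(f[:2]@D).round(2));return f
ok=True
for oz in (.16,.137,.128,.121,.115):
    f=step(A,oz)
    if np.linalg.norm(f)>2.5: print("CONTACT");ok=False;break
if ok:
    for d in (.012,.008,.0055,.004,.002):
        f=step(B-D*d,.115,.02)
        if np.linalg.norm(f)>2.5: print("CONTACT at",d);break
print(read_t(),read_tcp_pos())
```

```text
0.16 [ 0.73 -0.33 -0.1 ] along D 0.19
0.137 [ 0.11 -0.61 -0.35] along D -0.41
0.128 [-0.08 -0.59  0.83] along D -0.51
0.121 [0.07 0.42 0.7 ] along D 0.37
0.115 [ 1.02 -1.23  0.72] along D -0.34
0.115 [-0.42 -0.49  0.15] along D -0.65
0.115 [-0.32 -0.84 -0.32] along D -0.86
0.115 [-0.34  0.16  0.77] along D -0.09
0.115 [-0.14 -1.23 -0.45] along D -1.06
0.115 [-0.56 -1.34  0.18] along D -1.4
27.8 [ 0.53331722 -0.05397459  0.30592951]
```

Run:
```python
from h import *
def F(n=20):
    s=[]
    for _ in range(n): s.append(read_ft_force());wait(.02)
    return np.mean(s,0).round(2)
A=B-D*.003
print(F());move_linear((*A,.115+GZ),speed=.02);print(F())
for oz in (.124,.132,.145,.165): move_linear((*A,oz+GZ),speed=.03);print(oz,F())
_,im=shot("wrist","lift");p,ims=shot("side","lifts")
f=cv2.INTER_CUBIC
def cr(p,im,X,s):
    c=proj(p,X)[0];return cv2.warpAffine(im,np.float32([[s,0,200-s*c[0]],[0,s,200-s*c[1]]]),(400,400),flags=f)
cv2.imwrite("pics/m6.png",np.hstack([cr(camera_params("wrist"),im,np.r_[A,.1],4),cr(p,ims,np.r_[A,.1],8)]));print(read_t())
```

```text
[-0.17 -0.61 -0.87]
[-0.45 -0.24 -0.74]
0.124 [-0.26 -0.4  -0.29]
0.132 [ 0.13  0.05 -1.77]
0.145 [ 0.02 -0.08 -1.76]
0.165 [-0.13 -0.02 -1.92]
32.4167
```

View pics/m6.png

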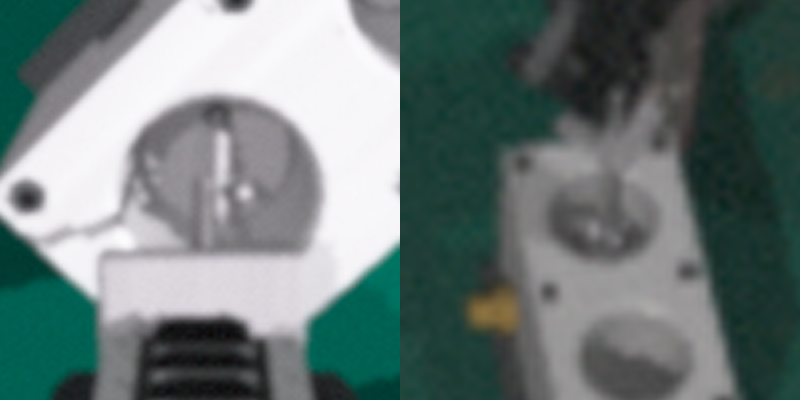

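```bash
cat >> h.py <<'E'
T=np.array([.4885,-.2848])
def F(n=15):
    s=[]
    for _ in range(n): s.append(read_ft_force());wait(.02)
    return np.mean(s,0).round(2)
E
python3 - <<'E'
from h import *
A=B-D*.003;S=T-D*.0048
move_linear((*A,.23+GZ),speed=.06);print(F())
move_linear((*A,.37+GZ),speed=.12)
move_linear((*S,.37+GZ),speed=.1);wait(.4);print(read_t(),F())
move_linear((*S,.165+GZ),speed=.08);wait(.3);print(read_t(),F())
p,im=shot("wrist","ontray");ps,ims=shot("side","ontrays")
f=cv2.INTER_CUBIC
def cr(p,im,X,s):
    c=proj(p,X)[0];return cv2.warpAffine(im,np.float32([[s,0,200-s*c[0]],[0,s,200-s*c[1]]]),(400,400),flags=f)
cv2.imwrite("pics/m7.png",np.hstack([cr(p,im,np.r_[S,.05],3),cr(ps,ims,np.r_[S,.05],8)]))
E
```

```text
[-0.    0.14 -2.02]
38.15 [-0.12  0.13 -1.64]
41.4083 [-0.1  -0.   -1.78]
```

View pics/m7.png

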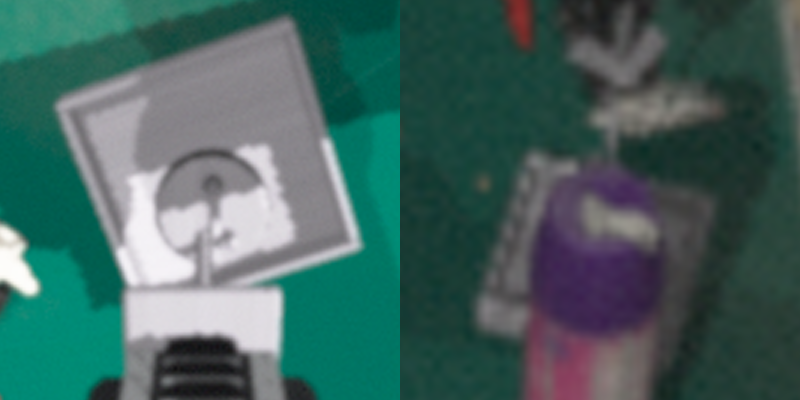

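Run:
```python
from h import *
S=T-D*.0048;p,_=load("ontray");c=proj(p,np.r_[S,.05])[0]
C=cast(p,c+(np.array([[55,103],[360,245]])-200)/3,.022);print("tray centre",C.mean(0).round(4),np.hypot(*(C[0]-C[1])[:2]))
T2=(T+C.mean(0)[:2])/2;S=T2-D*.0048;np.save("S.npy",S);print(S)
move_linear((*S,.135+GZ),speed=.05)
for oz in (.126,.123,.121,.119,.117): move_linear((*S,oz+GZ),speed=.015);print(oz,F(10))
wait(.3);print(read_t())
```

```text
tray centre [ 0.4874 -0.284   0.022 ] 0.13389999072293843
[ 0.48501775 -0.28818994]
0.126 [ 0.12  0.09 -1.9 ]
0.123 [ 0.03 -0.18 -1.65]
0.121 [-0.   -0.21 -1.79]
0.119 [-0.05  0.15 -1.07]
0.117 [-0.   -0.23 -0.91]
45.5917
```

Run:
```python
from h import *
S=np.load("S.npy")
move_linear((*S,.1075+GZ),speed=.03);print(F(8))
S2=S-D*.024
move_linear((*S2,.1075+GZ),speed=.03);print(F(8))
move_linear((*S2,.14+GZ),speed=.04);print(F(8))
move_linear((*S2,.37+GZ),speed=.2);print(F(8))
move_linear((.49,-.05,.37+GZ),speed=.25)
p,im=shot("top","tt")
move_ptp((.50,.2,.5),down(RY))
move_linear((*RACK,.42),speed=.2)
move_linear((*RACK,.215+GZ),speed=.1);wait(.3);print(read_t(),read_tcp_pos()-np.r_[RACK,0])
pw,iw=shot("wrist","preseat");c=proj(pw,np.r_[RACK,.1])[0];ct=proj(p,np.r_[T,.02])[0]
def cr(im,c,s): return cv2.warpAffine(im,np.float32([[s,0,200-s*c[0]],[0,s,200-s*c[1]]]),(400,400),flags=cv2.INTER_CUBIC)
cv2.imwrite("pics/m8.png",np.hstack([cr(iw,c,3),cr(im,ct,8)]))
```

```text
[-0.23 -0.13 -0.65]
[ 0.16  0.04 -0.77]
[-0.05  0.11 -0.83]
[-0.04 -0.43 -1.24]
53.9833 [7.40636041e-05 3.59986010e-05 4.06416910e-01]
```

View pics/m8.png

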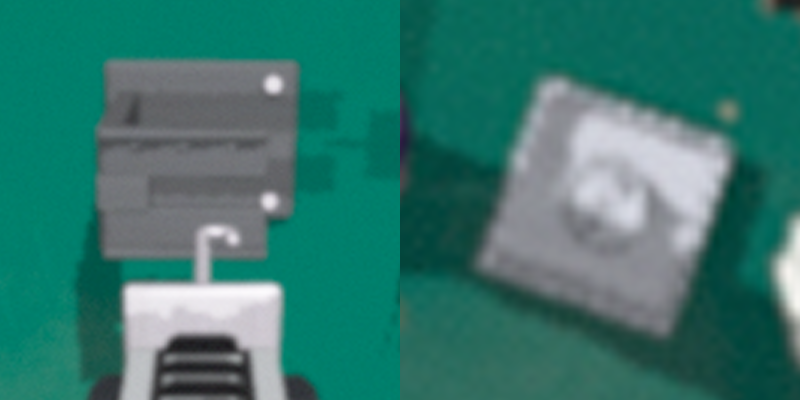

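Run:
```python
from h import *
move_linear((*RACK,.10+GZ),speed=.08)
f0=F(8);print(f0)
for oz in (.096,.094,.093,.092):
    move_linear((*RACK,oz+GZ),speed=.03);f=F(5);print(oz,f,read_tcp_pos().round(4))
    if f[2]-f0[2]>4: break
grip(.05);wait(.2);print(F(5));grip(.085)
move_linear((*RACK,.40),speed=.12);wait(.5);print(read_t())
p,im=shot("wrist","end");c=proj(p,np.r_[RACK,.097])[0]
# collar check: bright pixels near expected
g=cv2.cvtColor(im,cv2.COLOR_BGR2GRAY);h=im[int(c[1])-40:int(c[1])+40,int(c[0])-40:int(c[0])+40]
m=(g>140).astype(np.uint8);n,_,st,ce=cv2.connectedComponentsWithStats(m)
for i in range(1,n):
    if st[i,4]>40 and np.hypot(*(ce[i]-c))<45:
        x,y,w,hh=st[i,:4];print(st[i],cast(p,[[x,y],[x+w,y+hh]],.097).round(4).tolist())
```

```text
[ 0.16 -0.14 -0.48]
0.096 [-0.27  0.22 -1.19] [0.5103 0.3163 0.2869]
0.094 [-0.13  0.1  -0.65] [0.5103 0.3163 0.285 ]
0.093 [ 0.16  0.36 -0.4 ] [0.5103 0.3163 0.284 ]
0.092 [-0.1   0.01 -0.54] [0.5103 0.3163 0.2831]
[-0.18  0.28 -0.37]
59.8917
[243 168  33  32 681] [[0.4973, 0.337, 0.097], [0.5266, 0.2957, 0.097]]
```

```bash
python3 -c "
from bench import *
print(finish_job())"
```

```text
the job is handed in; nothing more can be done
None
```

The job is handed in at about 60 s of the 72 s allowed: the cartridge was drawn out with the hook and set down and unhooked near the tray centre, and the hook tool is back in the rack seat. I did not recheck the plug or the three bystanders in a picture after the moves, and the hand-in gave no verdict.

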